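# Flip a circuit board over the edge of a service deck

## Robot

A 6-joint arm with a two-finger parallel gripper is mounted at the origin on the work surface. World frame = base frame: x ahead of the robot, y to its left, z up, the work surface at z = 0. Lengths are in mm, angles in rad, forces in N, time in s.
With the tool pointing down it reaches from about 300 to 850 mm from the base axis. Payload 5.4 kg.
Tool frame: the origin (TCP) lies midway between the tips of the shut fingers; the grasp point (between the pads) lies 19 mm behind it; z points along the fingers, y is the line along which they close (so a half turn about z gives the same grasp; the last joint's range is limited). The gripper opens to 85 mm and grips with 20 to 120 N. Pads are 22 mm wide; open, the fingers measure 114 mm over their backs; the gripper's body (76 mm by 85 mm) begins 54 mm behind the grasp point. The pads swing forward as they close: fully open they stand 13 mm farther back than shut.
Start: joints at [-1.54, 0.158, 1.597, -0, 1.386, -0.21], TCP at [137.103, -558.399, 231.299] pointing down, gripper open.
Joint ranges: [-2.91, 2.91], [-0.94, 2.29], [0.18, 2.7], [-1.29, 4.43], [0.17, 2.64], [-3, 3]. Speed limits (rad/s): [2.57, 2.57, 3.14, 3.14, 3.14, 3.14].

## Interface

Orientations are given as a unit quaternion [w, x, y, z].
In Python, from workcell import robot, imaging, order gives the robot as it stands.
- The arm moves only by the tool jog_arm, never from a script. Its argument "targets" is a list of rows, each an object of numbers: "dx", "dy", "dz": the shift along the world's x, y, z in cm; "ax", "ay", "az": the turn, a rotation vector about the world's x, y, z in degrees; "fingers": the finger opening in cm, from 0 to 8.54. A call has 1 to 5 rows; each row is the pose to reach, as a shift and turn from the pose commanded when the call began; what a row does not reach only later rows make up. A row lasts 1/10 s, in which the tool goes at most 50 mm and 8.59 degrees, less where a joint would pass 70% of its speed; a pose out of reach is approached as far as the arm can. A call with a gripper value outside its range is refused whole. The fingers move at their own pace and stop on an object; the grip force is fixed at half the most. Time passes only in rows, so rows that repeat a pose let the fingers close. It gives the time, the measured TCP pose, the force, the opening and the grip force at its end, in the units of the state.
- robot.get_state(): the state, without advancing time (a new reading comes with each control period).
- imaging.read_camera(name): name is "side" or "top"; returns (picture, depth): 400x640x3 uint8, red, green, blue; 400x640 float32, mm along the optical axis (not along the pixel's ray), 0 where there is no reading.
- imaging.get_calibration(name): a dict with "fov_y" (degrees; the focal length in pixels is half the picture's height over the tangent of half this angle, whatever the lens; pixels are square), "cx", "cy" (the principal point, pixels), "k1" (the pictures are not rectified: a ray, as slopes to the right and down, at radius r is drawn at 1 + k1 r^2 times it, then the intrinsics apply), "rvec" (rotation vector, rad) and "tvec" (3), from world to camera coordinates, as OpenCV has them. Camera axes: x right, y down, z forward; pixel columns grow to the right and rows downward; lengths in mm; the calibration is good to about 2 mm. A picture is of the moment at which its call begins. get_calibration takes no time and is no camera call.
- order.sign_off(): hands the job in; it is judged then, once.
The state is a dict: "time_s": time; "joint_pos": joint angles; "qd": joint speeds; "tau": joint torques, N m; "ee_pos": TCP position; "ee_rot": TCP orientation; "ft_force": force on the tool from outside, world axes, zero at the start; "ft_torque": the same for the moment, N m; "width": finger opening in mm; "finger_force": force on a finger pad.
Only numpy, scipy, OpenCV 4.12 (cv2) and the standard library are available. Lean on these libraries where they do the work, as an engineer would, in place of code of your own. Each camera call takes 0.05 s, during which the arm holds its last target. There are 200 camera calls.

## Task

The green circuit board lies component side down in front of the raised blue service deck. Push it against the deck's front edge until it tips up and flips over onto the deck, component side up, then push it further until no part of it hangs over that front edge. Only push: do not lift or carry the board, and leave the bottle, the beaker and the screwdriver where they are.

Things in the scene. Friction and masses are not known exactly. Their poses are not given: they have to be found in the camera images.
- deck: Fixed raised deck, aluminium with blue top, 180 (x) by 240 (y) mm, top 22 mm above the table. Origin: on the table at the middle of its upright front face, the edge to push against. x points into the deck, away from the robot, square to that face; y along the edge; z up. A stop bar at the far end (near face at x = 168 mm) rises 14 mm above the blue top.
- board: Loose circuit board, 100 (x) by 120 (y) mm, a stiff green slab 4 mm thick, about 0.16 kg. Starts with its bare back (solder dots) up, on its components, which hold the slab's underside 14 mm above the table. Origin: middle, on the table at the start, 16 mm below the slab's mid-plane. z points from components to bare back (down once flipped); x roughly to the deck at the start.
- white_strip (a point): Centre of the white connector strip on the component side: 10 (x) by 76 (y) by 14 mm tall, at board x = +33 mm, y = 0. The slab overhangs it by 12 mm at the leading (+x) edge. Once flipped it stands up 14 mm from the slab
- black_strip (a point): Centre of a like black strip at board x = -33 mm, 12 mm in from the trailing edge. The strips carry the board at the start; two shorter metal cans (12 mm in diameter, 13 mm tall) stand at x = 0, y = +47 and -47 mm
- lead_left (a point): Corner of the slab, half-way through its thickness, at board x = +50, y = +60 mm: an end of the leading edge, the one that faces the deck at the start
- lead_right (a point): The same at x = +50, y = -60 mm
- trail_left (a point): The same at x = -50, y = +60 mm: an end of the trailing edge, the one nearer the robot at the start
- trail_right (a point): The same at x = -50, y = -60 mm
- bottle: Bystander: closed glass bottle with blue cap, 70 mm in diameter, 150 mm tall, beside the deck; origin at the centre of its underside
- beaker: Bystander: clear open beaker, 60 mm across, 70 mm tall, beside the deck; origin at the centre of its underside
- screwdriver: Bystander: screwdriver with orange handle, lying on the table beside the board; origin on the underside, its x axis from handle to tip
There are look-alikes about, which are no part of the job. There is more than one size of the board; the job needs the smallest.

How it is judged (in metres and radians):
On the way:
1. the board stands tipped up (50 to 115 degrees) with its leading edge against the deck's front edge (angle between board's own z axis and vertical between 0.87 and 2 rad and x of lead_left in the frame of deck between -0.04 and 0.012 m and x of lead_right in the frame of deck between -0.04 and 0.012 m), for 0.04 s.
At the end, for the whole second after the job is handed in: the board lies flat (within 4.5 degrees) and still on the blue deck, component side up, all four corners over the deck: none hangs more than 4 mm over the front edge or over a side edge (angle between board's own z axis and vertical above 3.06 rad and linear speed of board below 0.01 m/s and angular speed of board below 0.1 rad/s and x of each of lead_left, lead_right, trail_left, trail_right in the frame of deck above -0.004 m and y of lead_left in the frame of deck between -0.124 and 0.124 m and z of lead_left in the frame of deck between 0.019 and 0.029 m and y of lead_right in the frame of deck between -0.124 and 0.124 m and z of lead_right in the frame of deck between 0.019 and 0.029 m and y of trail_left in the frame of deck between -0.124 and 0.124 m and z of trail_left in the frame of deck between 0.019 and 0.029 m and y of trail_right in the frame of deck between -0.124 and 0.124 m and z of trail_right in the frame of deck between 0.019 and 0.029 m); the robot touches nothing.
It fails at once if the board is lifted or carried: all four corners more than 40 mm above the table (height (world z) of each of lead_left, lead_right, trail_left, trail_right above 0.04 m).
It fails at once if the bottle is moved over 20 mm or tipped (distance of bottle from where it was at the start of the episode above 0.02 m or angle between bottle's own z axis and vertical above 0.3 rad).
It fails at once if the beaker is moved over 20 mm or tipped (distance of beaker from where it was at the start of the episode above 0.02 m or angle between beaker's own z axis and vertical above 0.3 rad).
It fails at once if the screwdriver is moved over 20 mm (distance of screwdriver from where it was at the start of the episode above 0.02 m).
It also fails if it takes over 64 s, if anything falls off the work surface, if the arm or the gripper's body presses on something with over 40 N, if the wrist force passes 120 N, or if a joint passes its speed limit or range.

## Working session

There is one attempt and no reset: what is moved stays moved. The work goes in short steps, Python scripts to look and compute and a tool call to move; the robot and the scene stay as the last step left them, time stands still between calls to the robot, and variables do not carry over. Pictures are saved under pics/ and viewed, at most 10 in all, crops included, and the job is handed in when it is done.

Besides the shell and the picture viewer there is one more tool, called after "Emit:" as name([rows], argument=value, ...), one row to a line, values as JSON. jog_arm: Moves the arm, as the interface text tells. Its arguments: {"type":"object","properties":{"targets":{"type":"array"}},"required":["targets"]}

```bash
mkdir -p pics
cat > h.py <<'E'
import numpy as np, cv2
from workcell import robot, imaging, order
def cal(n):
    c=imaging.get_calibration(n); f=200/np.tan(np.radians(c['fov_y'])/2)
    R=cv2.Rodrigues(np.array(c['rvec'],float))[0]; return c,f,R,np.array(c['tvec'],float)
def ray(n,u,v):
    c,f,R,t=cal(n); K=np.array([[f,0,c['cx']],[0,f,c['cy']],[0,0,1]])
    x=np.array([(u-c['cx'])/f,(v-c['cy'])/f]); s=x.copy()
    for _ in range(20): s=x/(1+c['k1']*(s@s))
    return R,t,np.array([s[0],s[1],1])
def onplane(n,u,v,z):
    R,t,d=ray(n,u,v); o=-R.T@t; w=R.T@d; return o+w*(z-o[2])/w[2]
def atdepth(n,u,v,D):
    R,t,d=ray(n,u,v); return R.T@(d*D-t)
def proj(n,P):
    c,f,R,t=cal(n); p=R@np.array(P,float)+t; s=p[:2]/p[2]; s=s*(1+c['k1']*(s@s)); return s*f+[c['cx'],c['cy']]
def shot(n,name):
    p,d=imaging.read_camera(n); cv2.imwrite(f'pics/{name}.png',p[:,:,::-1]); np.save(f'pics/{name}.npy',d); return p,d
E
python3 - <<'E'
from h import *
for n in('top','side'):
    shot(n,n+'0'); c,f,R,t=cal(n); print(n,-R.T@t,R[2],c)
E
```

```text
top [ 363.67453135   63.25930501 1078.01867137] [ 0.14498854 -0.0309821  -0.98894815] {'fov_y': 47.74381815673764, 'cx': 313.7410322496535, 'cy': 203.56521517045738, 'k1': 0.014949425759958068, 'rvec': array([ 2.19015046, -2.13178268,  0.19286265]), 'tvec': array([  16.6976404 ,  516.91342864, 1015.33583426])}
side [220.35774609 698.48232041 432.31433366] [ 0.35555114 -0.80248534 -0.47916664] {'fov_y': 56.00370331291235, 'cx': 321.6238764416498, 'cy': 198.28119693677056, 'k1': -0.04514214232654886, 'rvec': array([ 0.5099413 , -2.47786557,  1.46688069]), 'tvec': array([485.67668995, 110.82135288, 689.32398178])}
```

View pics/top0.png

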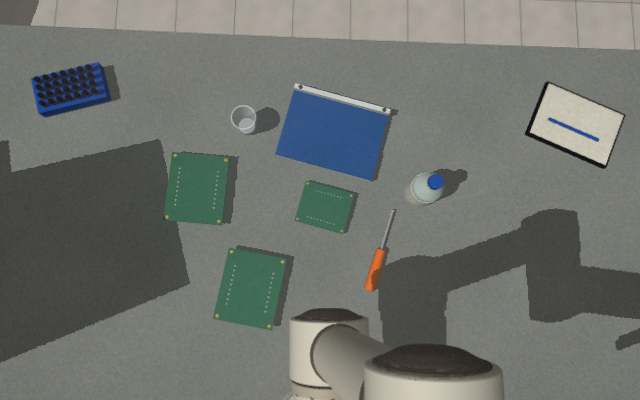

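View pics/side0.png

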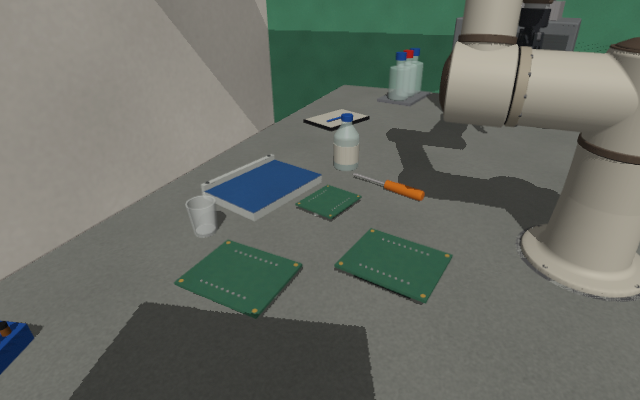

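Candidates for the board are the green slabs at top-view pixels (326,207), (197,188) and (251,287). The one at (326,207) is the smallest and sits in front of the deck's near edge, so I choose it. The deck is at (333,135), the bottle at (428,188), the beaker at (244,120) and the screwdriver at (380,250).

```bash
cat > m.py <<'E'
from h import *
def quad(m,seed):
    n,l,s,c=cv2.connectedComponentsWithStats(m.astype(np.uint8)); k=l[seed[1],seed[0]]
    cn=max(cv2.findContours((l==k).astype(np.uint8),0,2)[0],key=cv2.contourArea)
    h=cv2.convexHull(cn); 
    return cv2.minAreaRect(h), cv2.approxPolyDP(h,0.04*cv2.arcLength(h,True),True)[:,0]
if __name__=='__main__':
    p=cv2.imread('pics/top0.png'); hsv=cv2.cvtColor(p,cv2.COLOR_BGR2HSV); d=np.load('pics/top0.npy')
    H,S,V=cv2.split(hsv)
    for nm,m,seed,z in(('board',(H>60)&(H<92)&(S>90),(326,212),18),('big1',(H>60)&(H<92)&(S>90),(197,188),18),('big2',(H>60)&(H<92)&(S>90),(251,287),18),('deck',(H>100)&(H<125)&(S>120),(333,135),22)):
        r,q=quad(m,seed); P=np.array([onplane('top',u,v,z) for u,v in q])
        print(nm,q.tolist(),P[:,:2].round(1).tolist(),'edges',np.linalg.norm(P-np.roll(P,-1,0),axis=1).round(1),'depth z',atdepth('top',*seed,d[seed[1],seed[0]]).round(1))
    c=p[165:250,270:410]; cv2.imwrite('pics/crop.png',cv2.resize(c,None,fx=5,fy=5,interpolation=2))
    q=np.array([onplane('top',u,v,5)for u,v in((393,212),(373,288))]);print('screw',q.round())
    print('robot',robot.get_state()['ee_rot'])
E
python3 m.py
```

```text
board [[305, 185], [350, 193], [343, 229], [299, 221]] [[563.2, 52.0], [547.1, -55.9], [460.5, -40.4], [476.6, 63.8]] edges [109.1  87.9 105.4  87.4] depth z [499.7   0.5  18.3]
big1 [[172, 152], [228, 157], [221, 220], [164, 216]] [[633.1, 370.6], [625.5, 237.8], [473.8, 246.2], [479.5, 378.5]] edges [133.1 151.9 132.4 153.9] depth z [547.4 305.6  21.7]
big2 [[229, 249], [285, 259], [266, 328], [215, 313]] [[406.7, 224.2], [386.9, 93.7], [230.6, 131.4], [261.4, 248.1]] edges [132.  160.8 120.7 147.3] depth z [321.4 169.   22.2]
deck [[294, 91], [387, 116], [371, 179], [276, 153]] [[795.2, 85.3], [739.9, -143.6], [581.9, -105.3], [638.1, 123.5]] edges [235.4 162.6 235.7 161.6] depth z [687.1 -12.3  22.9]
screw [[ 506. -162.    5.]
 [ 325. -114.    5.]]
robot [-8.88101515e-04  9.92761919e-01  1.20095688e-01  9.36841383e-05]
```

View pics/crop.png

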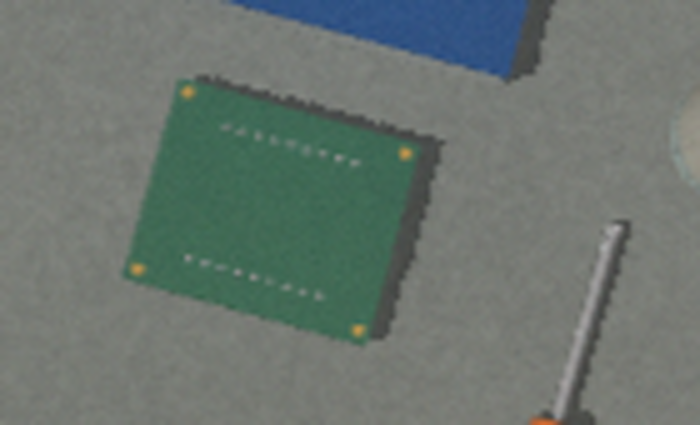

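Run:
```python
from m import *
q=[(306,181),(354.4,194),(343.6,234),(295,220.4)]
P=np.array([onplane('top',u,v,18)for u,v in q]);print(P.round(1),np.linalg.norm(P-np.roll(P,-1,0),axis=1))
a=(P[0]+P[1]-P[2]-P[3])/2; print('yaw x',np.degrees(np.arctan2(a[1],a[0])),'c',P.mean(0))
b=P[0]+P[3]-P[1]-P[2];print('yaw y',np.degrees(np.arctan2(-b[0],b[1])))
t=np.radians(-13.8);X=np.array([np.cos(t),np.sin(t)]);Y=np.array([-X[1],X[0]]);O=np.array([610,9.1])
print('in deck',[((p[:2]-O)@X.T,(p[:2]-O)@Y) for p in P])
s=robot.get_state();from scipy.spatial.transform import Rotation as R
w=s['ee_rot'];print(R.from_quat([w[1],w[2],w[3],w[0]]).as_matrix().round(3),s['ee_pos'],s['width'])
# blue front edge angle from pixels column-wise
p=cv2.imread('pics/top0.png');H,S,V=cv2.split(cv2.cvtColor(p,cv2.COLOR_BGR2HSV));m=(H>100)&(H<125)&(S>120)
E=[]
for u in range(282,366,4):
    v=max(np.where(m[100:200,u])[0])+100.5;E.append(onplane('top',u,v,22)[:2])
E=np.array(E);k=np.polyfit(E[:,1],E[:,0],1);print('front x=',k,np.degrees(np.arctan(k[0])))
```

```text
[[573.   49.9  18. ]
 [545.  -66.4  18. ]
 [448.8 -42.   18. ]
 [477.7  73.2  18. ]] [119.61296663  99.27437523 118.81523578  98.06948111]
yaw x -14.007249996077812 c [511.12075511   3.66025623  18.        ]
yaw y -13.802371978238662
in deck [(np.float64(-45.690259699090134), np.float64(30.75855490967655)), (np.float64(-45.09418197688335), np.float64(-88.85292647020557)), (np.float64(-144.36568006871698), np.float64(-88.09711916965334)), (np.float64(-143.75973182332902), np.float64(30.716571454910557))]
[[ 0.971  0.238 -0.   ]
 [ 0.238 -0.971  0.002]
 [ 0.    -0.002 -1.   ]] [ 137.09765862 -557.84048454  230.38255087] 85.27604799027179
front x= [2.47590073e-01 6.05320066e+02] 13.906213560289455
```

```bash
cat >> h.py <<'E'
from scipy.spatial.transform import Rotation as Ro
YAW=np.radians(-13.9); X=np.array([np.cos(YAW),np.sin(YAW),0]); Y=np.array([-np.sin(YAW),np.cos(YAW),0])
def want(th): # tool matrix for back tilt th deg
    t=np.radians(th); tx=np.cos(t)*X+np.array([0,0,np.sin(t)]); tz=np.sin(t)*X-np.array([0,0,np.cos(t)]); return np.c_[tx,np.cross(tz,tx),tz]
def cur():
    s=robot.get_state(); w=s['ee_rot']; return np.array(s['ee_pos']),Ro.from_quat([w[1],w[2],w[3],w[0]]).as_matrix(),s
def delta(pos,th):
    p,r,s=cur(); return ((np.array(pos)-p)/10).round(2),np.degrees(Ro.from_matrix(want(th)@r.T).as_rotvec()).round(2)
E
python3 - <<'E'
from h import *
print(delta([410,29,80],25))
E
```

```text
(array([ 27.29,  58.68, -15.04]), array([ -0.12, -25.22, -27.27]))
```

Emit:
jog_arm([
  {"dx": 5,"dy": 11,"dz": 0},
  {"dx": 9,"dy": 20,"dz": 0},
  {"dx": 13,"dy": 28,"dz": 0},
  {"dx": 16,"dy": 34,"dz": 0,"az": -8},
  {"dx": 18,"dy": 39,"dz": 0,"az": -16},
])

```text
validation failed for argument at $.ta...
```

Run:
```python
from h import *
print(cur()[0],delta([410,29,80],25))
```

```text
[ 137.09765862 -557.84048454  230.38255087] (array([ 27.29,  58.68, -15.04]), array([ -0.12, -25.22, -27.27]))
```

Emit:
jog_arm([
  {"dx": 5,"dy": 11,"dz": 0,"ax": 0,"ay": 0,"az": 0,"fingers": 8.54},
  {"dx": 9,"dy": 20,"dz": 0,"ax": 0,"ay": 0,"az": 0,"fingers": 8.54},
  {"dx": 13,"dy": 28,"dz": 0,"ax": 0,"ay": 0,"az": 0,"fingers": 8.54},
  {"dx": 16,"dy": 34,"dz": 0,"ax": 0,"ay": 0,"az": -8,"fingers": 8.54},
  {"dx": 18,"dy": 39,"dz": 0,"ax": 0,"ay": 0,"az": -16,"fingers": 8.54},
])

```text
time_s: 0.6
ee_pos: [242.3, -329.7, 230.8]
ee_rot: [-0.0, 1.0, -0.022, 0.0]
ft_force: [0.6, 0.4, 1.1]
width: 85.6
finger_force: 0.0
```

Run:
```python
from h import *
print(cur()[0],delta([410,29,80],25))
```

```text
[ 242.31578861 -329.67327537  230.75431085] (array([ 16.77,  35.87, -15.08]), array([ -3.62, -24.78, -11.21]))
```

Emit:
jog_arm([
  {"dx": 16.8,"dy": 35.9,"dz": -5,"ax": -3.6,"ay": -24.8,"az": -11.2,"fingers": 8.54},
  {"dx": 16.8,"dy": 35.9,"dz": -5,"ax": -3.6,"ay": -24.8,"az": -11.2,"fingers": 8.54},
  {"dx": 16.8,"dy": 35.9,"dz": -5,"ax": -3.6,"ay": -24.8,"az": -11.2,"fingers": 8.54},
  {"dx": 16.8,"dy": 35.9,"dz": -5,"ax": -3.6,"ay": -24.8,"az": -11.2,"fingers": 8.54},
  {"dx": 16.8,"dy": 35.9,"dz": -5,"ax": -3.6,"ay": -24.8,"az": -11.2,"fingers": 8.54},
])

```text
time_s: 1.1
ee_pos: [342.1, -125.3, 197.2]
ee_rot: [0.023, 0.97, -0.119, 0.211]
ft_force: [1.7, -0.9, -0.4]
width: 85.1
finger_force: 0.0
```

Run:
```python
from h import *
print(cur()[0],delta([410,29,80],25))
```

```text
[ 342.0853866  -125.28159931  197.15165808] (array([  6.79,  15.43, -11.72]), array([-0.4 , -0.46,  0.02]))
```

Emit:
jog_arm([
  {"dx": 6.8,"dy": 15.4,"dz": -5,"ax": -0.4,"ay": -0.4,"az": 0,"fingers": 8.54},
  {"dx": 6.8,"dy": 15.4,"dz": -11.7,"ax": -0.4,"ay": -0.4,"az": 0,"fingers": 8.54},
  {"dx": 6.8,"dy": 15.4,"dz": -11.7,"ax": -0.4,"ay": -0.4,"az": 0,"fingers": 8.54},
  {"dx": 6.8,"dy": 15.4,"dz": -11.7,"ax": -0.4,"ay": -0.4,"az": 0,"fingers": 8.54},
  {"dx": 6.8,"dy": 15.4,"dz": -11.7,"ax": -0.4,"ay": -0.4,"az": 0,"fingers": 8.54},
])

```text
time_s: 1.6
ee_pos: [408.1, 31.7, 79.8]
ee_rot: [0.028, 0.97, -0.111, 0.212]
ft_force: [-0.6, 0.3, -0.5]
width: 85.2
finger_force: 0.0
```

Run:
```python
from h import *
p,r,s=cur();print(p,delta([410,29,80],25),s['ft_force'])
shot('side','side1');i=cv2.imread('pics/side1.png')[130:260,220:430];cv2.imwrite('pics/s1c.png',cv2.resize(i,None,fx=3.5,fy=3.5,interpolation=2))
print('proj TCP',proj('side',p))
```

```text
[408.11374163  31.68398029  79.81500276] (array([ 0.19, -0.27,  0.02]), array([ 0.34, -0.37, -0.72])) [-0.59815241  0.26300456 -0.51295496]
proj TCP [369.5204874 188.4014923]
```

View pics/s1c.png

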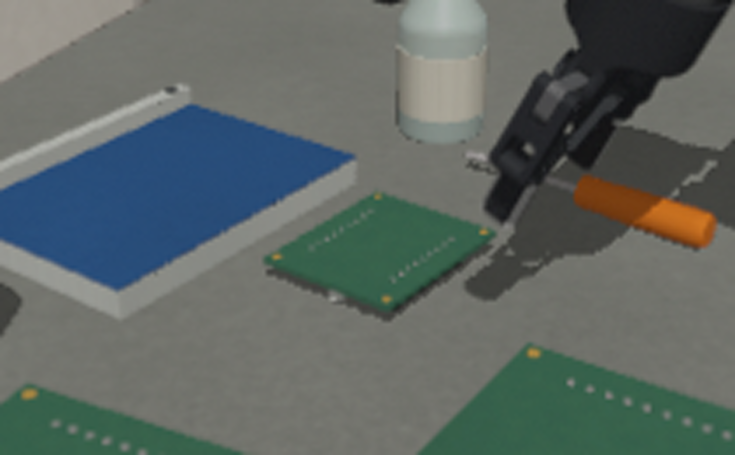

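The crop shows the left fingertip at about (500,212), behind the small board with its trailing edge at (440,270). The deck front is at left and the screwdriver lies clear. Next I descend.

Emit:
jog_arm([
  {"dx": 0.2,"dy": -0.3,"dz": -4,"ax": 0.3,"ay": -0.4,"az": -0.7,"fingers": 8.54},
  {"dx": 0.2,"dy": -0.3,"dz": -7.5,"ax": 0.3,"ay": -0.4,"az": -0.7,"fingers": 8.54},
  {"dx": 0.2,"dy": -0.3,"dz": -7.8,"ax": 0.3,"ay": -0.4,"az": -0.7,"fingers": 8.54},
  {"dx": 0.2,"dy": -0.3,"dz": -8.0,"ax": 0.3,"ay": -0.4,"az": -0.7,"fingers": 8.54},
  {"dx": 0.2,"dy": -0.3,"dz": -8.2,"ax": 0.3,"ay": -0.4,"az": -0.7,"fingers": 8.54},
])

```text
time_s: 2.15
ee_pos: [415.7, 22.9, 5.9]
ee_rot: [0.028, 0.967, -0.121, 0.222]
ft_force: [-0.6, -0.2, 0.6]
width: 85.7
finger_force: 0.0
```

Emit:
jog_arm([
  {"dx": 0,"dy": 0,"dz": -0.1,"ax": 0,"ay": 0,"az": 0,"fingers": 8.54},
  {"dx": 0,"dy": 0,"dz": -0.2,"ax": 0,"ay": 0,"az": 0,"fingers": 8.54},
])

```text
time_s: 2.35
ee_pos: [415.2, 23.3, 3.3]
ee_rot: [0.028, 0.967, -0.121, 0.222]
ft_force: [-0.5, 0.7, 0.0]
width: 85.2
finger_force: 0.0
```

Run:
```python
from h import *
p,r,s=cur();print(p,delta([410,29,-5],25),s['ft_force'])
```

```text
[415.22022798  23.34839643   3.34044435] (array([-0.52,  0.57, -0.83]), array([0.27, 0.83, 0.4 ])) [-0.49569503  0.68271397  0.04750688]
```

Emit:
jog_arm([
  {"dx": 0.1,"dy": 0.4,"dz": -0.3,"ax": 0.3,"ay": 0.8,"az": 0.4,"fingers": 8.54},
  {"dx": 0.1,"dy": 0.4,"dz": -0.5,"ax": 0.3,"ay": 0.8,"az": 0.4,"fingers": 8.54},
  {"dx": 0.1,"dy": 0.4,"dz": -0.7,"ax": 0.3,"ay": 0.8,"az": 0.4,"fingers": 8.54},
  {"dx": 0.1,"dy": 0.4,"dz": -0.8,"ax": 0.3,"ay": 0.8,"az": 0.4,"fingers": 8.54},
  {"dx": 0.1,"dy": 0.4,"dz": -0.8,"ax": 0.3,"ay": 0.8,"az": 0.4,"fingers": 8.54},
])

```text
time_s: 2.85
ee_pos: [414.2, 27.9, -6.9]
ee_rot: [0.026, 0.97, -0.118, 0.213]
ft_force: [-0.0, -0.4, 0.7]
width: 85.1
finger_force: 0.0
```

Run:
```python
from h import *
p,r,s=cur();print(p,delta([410,29,-5],25),s['ft_force'])
c,f,R,t=cal('side')
pic,d=shot('side','side2');i=pic[130:260,260:430,::-1];cv2.imwrite('pics/s2c.png',cv2.resize(i,None,fx=4.5,fy=4.5,interpolation=2))
```

```text
[414.23891056  27.93971166  -6.92021236] (array([-0.42,  0.11,  0.19]), array([-0.1 , -0.25, -0.02])) [-0.03628627 -0.42175935  0.65989036]
```

View pics/s2c.png

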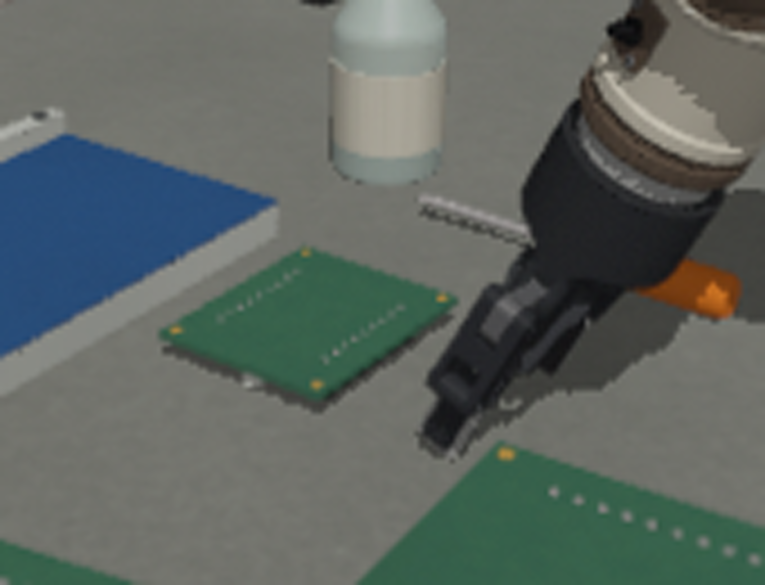

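The fingertips are just above the table at crop (440,445), behind the trailing edge and clear of the big board's corner at (505,453). Next I push forward.

Emit:
jog_arm([
  {"dx": 0.97,"dy": -0.24,"dz": 0.1,"ax": 0,"ay": 0,"az": 0,"fingers": 8.54},
  {"dx": 1.94,"dy": -0.48,"dz": 0.1,"ax": 0,"ay": 0,"az": 0,"fingers": 8.54},
  {"dx": 2.91,"dy": -0.72,"dz": 0.1,"ax": 0,"ay": 0,"az": 0,"fingers": 8.54},
  {"dx": 3.6,"dy": -0.89,"dz": 0.1,"ax": 0,"ay": 0,"az": 0,"fingers": 8.54},
  {"dx": 4.2,"dy": -1.04,"dz": 0.1,"ax": 0,"ay": 0,"az": 0,"fingers": 8.54},
])

```text
time_s: 3.4
ee_pos: [457.5, 17.2, -5.5]
ee_rot: [0.026, 0.97, -0.118, 0.213]
ft_force: [-0.1, -0.1, -0.6]
width: 85.2
finger_force: 0.0
```

Emit:
jog_arm([
  {"dx": 0.6,"dy": -0.15,"dz": 0,"ax": 0,"ay": 0,"az": 0,"fingers": 8.54},
  {"dx": 1.2,"dy": -0.3,"dz": 0,"ax": 0,"ay": 0,"az": 0,"fingers": 8.54},
  {"dx": 1.8,"dy": -0.45,"dz": 0,"ax": 0,"ay": 0,"az": 0,"fingers": 8.54},
  {"dx": 2.4,"dy": -0.6,"dz": 0,"ax": 0,"ay": 0,"az": 0,"fingers": 8.54},
  {"dx": 2.4,"dy": -0.6,"dz": 0,"ax": 0,"ay": 0,"az": 0,"fingers": 8.54},
])

```text
time_s: 3.9
ee_pos: [481.7, 11.1, -5.2]
ee_rot: [0.026, 0.969, -0.118, 0.214]
ft_force: [0.1, 0.6, 0.3]
width: 85.1
finger_force: 0.0
```

Run:
```python
from h import *
p,r,s=cur();print(p,delta([410,29,-5],25)[1],s['ft_force'],s['time_s'])
pic,d=shot('side','side3');i=pic[120:240,250:420,::-1];cv2.imwrite('pics/s3c.png',cv2.resize(i,None,fx=4.5,fy=4.5,interpolation=2))
```

```text
[481.65555408  11.10608321  -5.16888953] [-0.07 -0.14 -0.  ] [0.12321523 0.57347481 0.27823704] 3.9
```

View pics/s3c.png

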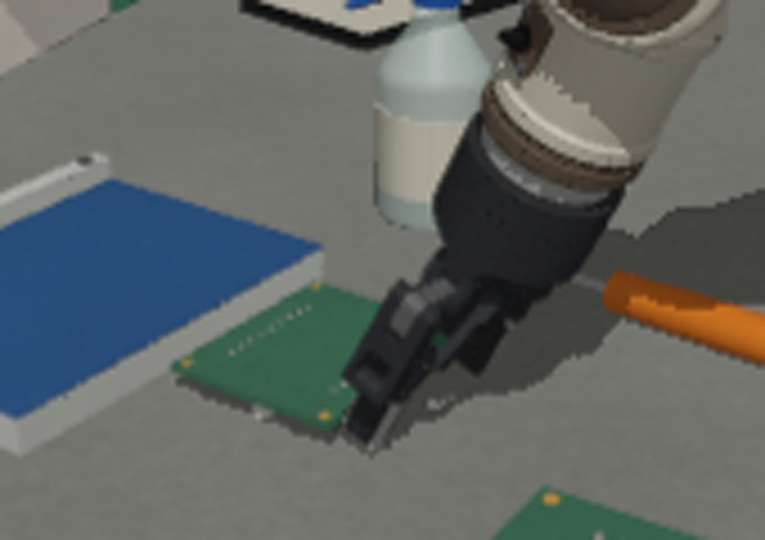

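The board is being pushed squarely: its trailing corner is at crop (335,425) against the fingertip and its leading edge is still about 20 mm short of the deck.

Emit:
jog_arm([
  {"dx": 0.49,"dy": -0.12,"dz": 0,"ax": 0,"ay": 0,"az": 0,"fingers": 8.54},
  {"dx": 0.97,"dy": -0.24,"dz": 0,"ax": 0,"ay": 0,"az": 0,"fingers": 8.54},
  {"dx": 1.36,"dy": -0.34,"dz": 0,"ax": 0,"ay": 0,"az": 0,"fingers": 8.54},
  {"dx": 1.55,"dy": -0.38,"dz": 0,"ax": 0,"ay": 0,"az": 0,"fingers": 8.54},
  {"dx": 1.75,"dy": -0.43,"dz": 0,"ax": 0,"ay": 0,"az": 0,"fingers": 8.54},
])

```text
time_s: 4.45
ee_pos: [498.2, 7.1, -5.7]
ee_rot: [0.026, 0.97, -0.118, 0.213]
ft_force: [-1.7, -0.2, -0.7]
width: 85.5
finger_force: 0.5
```

Emit:
jog_arm([
  {"dx": 0.1,"dy": -0.02,"dz": 0,"ax": 0,"ay": 0,"az": 0,"fingers": 8.54},
  {"dx": 0.2,"dy": -0.05,"dz": 0,"ax": 0,"ay": 0,"az": 0,"fingers": 8.54},
  {"dx": 0.2,"dy": -0.05,"dz": 0,"ax": 0,"ay": 0,"az": 0,"fingers": 8.54},
])

```text
time_s: 4.75
ee_pos: [500.2, 6.6, -5.5]
ee_rot: [0.026, 0.97, -0.118, 0.213]
ft_force: [-0.4, 0.1, -1.6]
width: 85.1
finger_force: 0.3
```

Emit:
jog_arm([
  {"dx": 0.1,"dy": -0.02,"dz": 0,"ax": 0,"ay": 0,"az": 0,"fingers": 8.54},
  {"dx": 0.2,"dy": -0.05,"dz": 0,"ax": 0,"ay": 0,"az": 0,"fingers": 8.54},
  {"dx": 0.2,"dy": -0.05,"dz": 0,"ax": 0,"ay": 0,"az": 0,"fingers": 8.54},
])

```text
time_s: 5.05
ee_pos: [501.0, 6.4, -6.2]
ee_rot: [0.025, 0.97, -0.118, 0.212]
ft_force: [-4.5, 0.9, 1.6]
width: 85.1
finger_force: 2.0
```

Emit:
jog_arm([
  {"dx": 0.1,"dy": -0.02,"dz": 0.3,"ax": 0,"ay": 0,"az": 0,"fingers": 8.54},
  {"dx": 0.15,"dy": -0.04,"dz": 0.6,"ax": 0,"ay": 0,"az": 0,"fingers": 8.54},
  {"dx": 0.2,"dy": -0.05,"dz": 0.9,"ax": 0,"ay": 0,"az": 0,"fingers": 8.54},
  {"dx": 0.25,"dy": -0.06,"dz": 1.2,"ax": 0,"ay": 0,"az": 0,"fingers": 8.54},
  {"dx": 0.3,"dy": -0.07,"dz": 1.4,"ax": 0,"ay": 0,"az": 0,"fingers": 8.54},
])

```text
time_s: 5.55
ee_pos: [501.6, 6.4, 6.2]
ee_rot: [0.025, 0.97, -0.118, 0.209]
ft_force: [-10.5, 1.8, -0.3]
width: 85.5
finger_force: 4.6
```

Run:
```python
from h import *
p,r,s=cur();print(p,delta([410,29,-5],25)[1],s['ft_force'],s['time_s'])
pic,d=shot('side','side4');i=pic[110:240,250:420,::-1];cv2.imwrite('pics/s4c.png',cv2.resize(i,None,fx=4.5,fy=4.5,interpolation=2))
```

```text
[501.55004207   6.36168161   6.24405474] [-0.19 -0.65 -0.03] [-10.47938445   1.75877074  -0.33257719] 5.55
```

View pics/s4c.png

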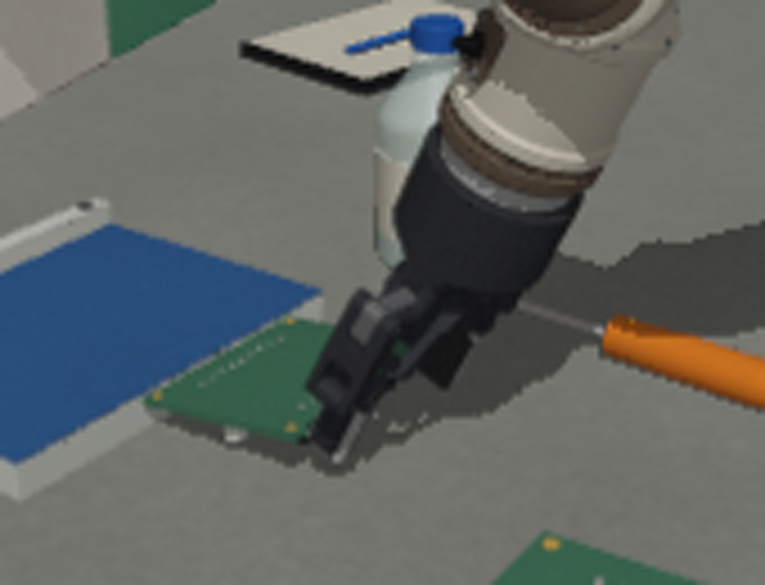

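The leading edge is against the deck, from crop (150,400) to (320,310), and the fingers press the trailing edge. I continue along the arc.

Emit:
jog_arm([
  {"dx": 0.05,"dy": -0.01,"dz": 0.3,"ax": 0,"ay": 0,"az": 0,"fingers": 8.54},
  {"dx": 0.1,"dy": -0.02,"dz": 0.6,"ax": 0,"ay": 0,"az": 0,"fingers": 8.54},
  {"dx": 0.15,"dy": -0.04,"dz": 0.9,"ax": 0,"ay": 0,"az": 0,"fingers": 8.54},
  {"dx": 0.2,"dy": -0.05,"dz": 1.2,"ax": 0,"ay": 0,"az": 0,"fingers": 8.54},
  {"dx": 0.25,"dy": -0.06,"dz": 1.4,"ax": 0,"ay": 0,"az": 0,"fingers": 8.54},
])

```text
time_s: 6.1
ee_pos: [503.8, 5.8, 20.1]
ee_rot: [0.025, 0.97, -0.118, 0.209]
ft_force: [-11.5, 1.7, 2.1]
width: 85.8
finger_force: 4.9
```

Run:
```python
from h import *
p,r,s=cur();print(p,delta([410,29,-5],25)[1],s['ft_force'],s['time_s'])
pic,d=shot('side','side5');i=pic[110:240,250:420,::-1];cv2.imwrite('pics/s5c.png',cv2.resize(i,None,fx=4.5,fy=4.5,interpolation=2))
```

```text
[503.84329507   5.83897316  20.06907453] [-0.19 -0.68 -0.03] [-11.52043065   1.65049364   2.0690023 ] 6.1
```

View pics/s5c.png

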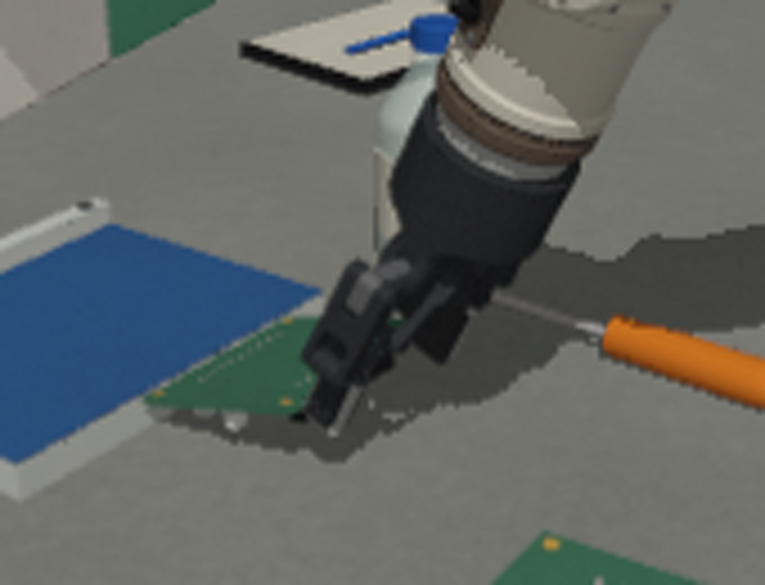

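The board is tipping: the trailing corner at crop (300,410) has risen, with shadow beneath it. From here I measure tilt from depth.

```bash
cat > tilt.py <<'E'
from h import *
def meas():
    p,r,s=cur(); print('tcp',p.round(1),'th err',delta(p,25)[1],'F',np.round(s['ft_force'],1),s['time_s'])
    O=np.array([605.5+0.2476*(-27.5),-27.5,0]) # ~on front face
    for n in('top','side'):
        pic,d=imaging.read_camera(n); H,S,V=cv2.split(cv2.cvtColor(pic,cv2.COLOR_RGB2HSV))
        m=cv2.erode(((H>55)&(H<95)&(S>80)&(d>0)).astype(np.uint8),np.ones((2,2)))
        c=cal(n)[0]; v,u=np.where(m); Q=np.array([atdepth(n,a,b,d[b,a]) for a,b in zip(u,v)])
        L=np.c_[(Q-O)@X,(Q-O)@Y,Q[:,2]]; k=(abs(L[:,1])<75+15)&(L[:,0]>-112)&(L[:,0]<140)&(L[:,2]<140)
        L=L[k]
        if len(L)<30: print(n,'few',len(L)); continue
        med=np.median(L,0); L=L[(abs(L-med)<120).all(1)]
        w=np.linalg.svd(L-L.mean(0),full_matrices=False)[2][2]; w*=np.sign(w[2])
        lo,hi=np.percentile(L,[1,99],0)
        print(n,len(L),'normal',w.round(2),'phi',np.degrees(np.arctan2(w[0],w[2])).round(1),'range',lo.round(),hi.round())
if __name__=='__main__': meas()
E
python3 tilt.py
```

```text
tcp [504.    5.8  20.3] th err [-0.19 -0.67 -0.03] F [-12.9   1.3   2.5] 6.15Traceback (most recent call last):
  File "tilt.py", line 16, in <module>
    if __name__=='__main__': meas()
                             ~~~~^^
  File "tilt.py", line 8, in meas
    c=cal(n)[0]; v,u=np.where(m); Q=np.array([atdepth(n,a,b,d[b,a]) for a,b in zip(u,v)])
                                              ~~~~~~~^^^^^^^^^^^^^^
  File "h.py", line 14, in atdepth
    R,t,d=ray(n,u,v); return R.T@(d*D-t)
          ~~~^^^^^^^
  File "h.py", line 7, in ray
    c,f,R,t=cal(n); K=np.array([[f,0,c['cx']],[0,f,c['cy']],[0,0,1]])
            ~~~^^^
  File "h.py", line 4, in cal
    c=imaging.get_calibration(n); f=200/np.tan(np.radians(c['fov_y'])/2)
ValueError: time passes only in moves, steps and waits
```

```bash
sed -i 's/^def cal(n):/import functools\n@functools.lru_cache\ndef cal(n):/' h.py; python3 tilt.py
```

```text
tcp [503.9   5.8  20.1] th err [-0.19 -0.68 -0.03] F [-11.9   2.4   1.2] 6.2
top 1446 normal [0.27 0.   0.96] phi 15.5 range [-93. -46.  16.] [-4. 65. 43.]
side 310 normal [0.26 0.   0.97] phi 14.8 range [-98. -35.  21.] [-12.  71.  43.]
```

Emit:
jog_arm([
  {"dx": 0.1,"dy": -0.02,"dz": 0.4,"ax": 0,"ay": 0,"az": 0,"fingers": 8.54},
  {"dx": 0.25,"dy": -0.06,"dz": 0.9,"ax": 0,"ay": 0,"az": 0,"fingers": 8.54},
  {"dx": 0.4,"dy": -0.1,"dz": 1.3,"ax": 0,"ay": 0,"az": 0,"fingers": 8.54},
  {"dx": 0.6,"dy": -0.15,"dz": 1.7,"ax": 0,"ay": 0,"az": 0,"fingers": 8.54},
  {"dx": 0.8,"dy": -0.2,"dz": 2.1,"ax": 0,"ay": 0,"az": 0,"fingers": 8.54},
])

```text
time_s: 6.8
ee_pos: [516.4, 2.6, 44.3]
ee_rot: [0.026, 0.969, -0.118, 0.214]
ft_force: [0.3, -0.4, -0.1]
width: 85.6
finger_force: 0.2
```

```bash
python3 tilt.py
```

```text
tcp [516.4   2.6  44.3] th err [-0.07 -0.09 -0.01] F [ 0.3 -0.4 -0.1] 6.8
top 990 normal [ 0.59 -0.    0.81] phi 36.0 range [-80. -46.   9.] [-5. 65. 64.]
side few 17
```

Emit:
jog_arm([
  {"dx": 0.4,"dy": -0.1,"dz": 0.2,"ax": 0,"ay": 0,"az": 0,"fingers": 8.54},
  {"dx": 0.8,"dy": -0.2,"dz": 0.45,"ax": 0,"ay": 0,"az": 0,"fingers": 8.54},
  {"dx": 1.2,"dy": -0.3,"dz": 0.7,"ax": 0,"ay": 0,"az": 0,"fingers": 8.54},
  {"dx": 1.5,"dy": -0.37,"dz": 0.9,"ax": 0,"ay": 0,"az": 0,"fingers": 8.54},
  {"dx": 1.8,"dy": -0.45,"dz": 1.1,"ax": 0,"ay": 0,"az": 0,"fingers": 8.54},
])

```text
time_s: 7.4
ee_pos: [534.1, -1.7, 54.8]
ee_rot: [0.026, 0.969, -0.118, 0.213]
ft_force: [-1.2, 0.2, 0.1]
width: 85.4
finger_force: 0.4
```

```bash
python3 tilt.py
```

```text
tcp [534.1  -1.7  54.8] th err [-0.08 -0.15 -0.02] F [-1.2  0.2  0.1] 7.4
top 309 normal [ 0.77 -0.    0.63] phi 50.7 range [-62. -46.   8.] [-6. 64. 77.]
side 62 normal [ 0.78 -0.    0.63] phi 51.1 range [-67. -38.   6.] [-8. 71. 78.]
```

Emit:
jog_arm([
  {"dx": 0.45,"dy": -0.11,"dz": 0.2,"ax": 0,"ay": 0,"az": 0,"fingers": 8.54},
  {"dx": 0.9,"dy": -0.22,"dz": 0.4,"ax": 0,"ay": 0,"az": 0,"fingers": 8.54},
  {"dx": 1.3,"dy": -0.32,"dz": 0.6,"ax": 0,"ay": 0,"az": 0,"fingers": 8.54},
  {"dx": 1.7,"dy": -0.42,"dz": 0.7,"ax": 0,"ay": 0,"az": 0,"fingers": 8.54},
  {"dx": 2.1,"dy": -0.52,"dz": 0.8,"ax": 0,"ay": 0,"az": 0,"fingers": 8.54},
])

```text
time_s: 8.0
ee_pos: [555.1, -7.0, 62.7]
ee_rot: [0.026, 0.969, -0.118, 0.213]
ft_force: [-0.3, 0.2, -0.5]
width: 85.4
finger_force: 0.2
```

```bash
python3 tilt.py
```

```text
tcp [555.1  -7.   62.7] th err [-0.08 -0.18 -0.01] F [-0.3  0.2 -0.5] 8.0
top few 0
side 158 normal [0.9  0.   0.43] phi 64.6 range [-47. -45.   8.] [-8. 71. 90.]
```

Emit:
jog_arm([
  {"dx": 0.5,"dy": -0.12,"dz": 0,"ax": 0,"ay": 0,"az": 0,"fingers": 8.54},
  {"dx": 1.0,"dy": -0.25,"dz": 0,"ax": 0,"ay": 0,"az": 0,"fingers": 8.54},
  {"dx": 1.5,"dy": -0.37,"dz": 0,"ax": 0,"ay": 0,"az": 0,"fingers": 8.54},
  {"dx": 2.0,"dy": -0.5,"dz": 0,"ax": 0,"ay": 0,"az": 0,"fingers": 8.54},
  {"dx": 2.4,"dy": -0.6,"dz": 0,"ax": 0,"ay": 0,"az": 0,"fingers": 8.54},
])

```text
time_s: 8.6
ee_pos: [579.3, -13.0, 62.6]
ee_rot: [0.026, 0.969, -0.118, 0.213]
ft_force: [-1.0, 0.6, 0.4]
width: 85.4
finger_force: 0.1
```

```bash
python3 tilt.py
```

```text
tcp [579.3 -13.   62.6] th err [-0.08 -0.18 -0.01] F [-1.   0.6  0.4] 8.6
top few 15
side 272 normal [ 0.98 -0.    0.18] phi 79.8 range [-23. -47.   6.] [-6. 71. 96.]
```

Emit:
jog_arm([
  {"dx": 0.3,"dy": -0.07,"dz": 0,"ax": 0,"ay": 0,"az": 0,"fingers": 8.54},
  {"dx": 0.6,"dy": -0.15,"dz": 0,"ax": 0,"ay": 0,"az": 0,"fingers": 8.54},
  {"dx": 0.9,"dy": -0.22,"dz": 0,"ax": 0,"ay": 0,"az": 0,"fingers": 8.54},
  {"dx": 1.2,"dy": -0.3,"dz": 0,"ax": 0,"ay": 0,"az": 0,"fingers": 8.54},
  {"dx": 1.4,"dy": -0.35,"dz": 0,"ax": 0,"ay": 0,"az": 0,"fingers": 8.54},
])

```text
time_s: 9.2
ee_pos: [593.0, -16.5, 62.6]
ee_rot: [0.026, 0.969, -0.118, 0.213]
ft_force: [-0.3, -0.0, 0.1]
width: 85.4
finger_force: 0.0
```

```bash
python3 tilt.py
```

```text
tcp [593.  -16.5  62.6] th err [-0.09 -0.18 -0.01] F [-0.3 -0.   0.1] 9.2
top few 28
side 353 normal [1. 0. 0.] phi 89.8 range [ -8. -47.   6.] [-3. 70. 96.]
```

Emit:
jog_arm([
  {"dx": 0.3,"dy": -0.07,"dz": 0,"ax": 0,"ay": 0,"az": 0,"fingers": 8.54},
  {"dx": 0.6,"dy": -0.15,"dz": 0,"ax": 0,"ay": 0,"az": 0,"fingers": 8.54},
  {"dx": 0.9,"dy": -0.22,"dz": 0,"ax": 0,"ay": 0,"az": 0,"fingers": 8.54},
  {"dx": 1.1,"dy": -0.27,"dz": 0,"ax": 0,"ay": 0,"az": 0,"fingers": 8.54},
  {"dx": 1.3,"dy": -0.32,"dz": 0,"ax": 0,"ay": 0,"az": 0,"fingers": 8.54},
])

```text
time_s: 9.8
ee_pos: [605.8, -19.6, 62.5]
ee_rot: [0.026, 0.97, -0.118, 0.213]
ft_force: [0.1, -0.3, 0.6]
width: 85.7
finger_force: 0.1
```

```bash
python3 tilt.py
```

```text
tcp [605.8 -19.6  62.5] th err [-0.09 -0.2  -0.01] F [ 0.1 -0.3  0.6] 9.8
top 62 normal [-0.98 -0.01  0.18] phi -79.6 range [  7. -14.  70.] [ 14.  67. 100.]
side 456 normal [-0.98 -0.    0.21] phi -78.0 range [-10. -47.   5.] [11. 70. 95.]
```

Emit:
jog_arm([
  {"dx": 0.3,"dy": -0.07,"dz": 0,"ax": 0,"ay": 0,"az": 0,"fingers": 8.54},
  {"dx": 0.6,"dy": -0.15,"dz": 0,"ax": 0,"ay": 0,"az": 0,"fingers": 8.54},
  {"dx": 0.8,"dy": -0.2,"dz": 0,"ax": 0,"ay": 0,"az": 0,"fingers": 8.54},
  {"dx": 1.0,"dy": -0.25,"dz": 0,"ax": 0,"ay": 0,"az": 0,"fingers": 8.54},
  {"dx": 1.0,"dy": -0.25,"dz": 0,"ax": 0,"ay": 0,"az": 0,"fingers": 8.54},
])

```text
time_s: 10.4
ee_pos: [615.9, -22.2, 62.6]
ee_rot: [0.026, 0.969, -0.118, 0.213]
ft_force: [-0.2, -0.6, 0.6]
width: 85.3
finger_force: 0.0
```

```bash
python3 tilt.py
```

```text
tcp [615.9 -22.2  62.6] th err [-0.09 -0.18 -0.01] F [-0.2 -0.6  0.6] 10.4
top 209 normal [-0.06  0.    1.  ] phi -3.3 range [ 31. -40.  25.] [59. 68. 35.]
side 312 normal [-0.02  0.    1.  ] phi -0.9 range [-41. -43.  23.] [51. 71. 28.]
```

Emit:
jog_arm([
  {"dx": -1,"dy": 0.25,"dz": 3,"ax": 0,"ay": 0,"az": 0,"fingers": 8.54},
  {"dx": -3,"dy": 0.75,"dz": 5,"ax": 0,"ay": 0,"az": 0,"fingers": 0},
  {"dx": -5,"dy": 1.25,"dz": 5,"ax": 0,"ay": 0,"az": 0,"fingers": 0},
  {"dx": -7,"dy": 1.75,"dz": 5,"ax": 0,"ay": 0,"az": 0,"fingers": 0},
  {"dx": -7,"dy": 1.75,"dz": 5,"ax": 0,"ay": 0,"az": 0,"fingers": 0},
])

```text
time_s: 11.0
ee_pos: [543.3, -3.7, 111.5]
ee_rot: [0.025, 0.97, -0.118, 0.212]
ft_force: [-0.2, 0.4, 0.3]
width: 28.3
finger_force: 0.0
```

```bash
python3 tilt.py
python3 - <<'E'
from h import *
p,r,s=cur(); A=np.array([463.3,15.6,0]) # lateral line
f=np.array([605.5+0.2476*3,0,0]); x=(np.array([605.5,0,0])-A)@X  # A to face
L=A+X*x; print('face pt on line',L,'chk',L[0]-.2476*L[1])
t=L-50*X; t[2]=80; print(delta(t,0),s['width'])
pic,d=shot('top','t6');i=pic[70:250,240:430,::-1];cv2.imwrite('pics/t6c.png',cv2.resize(i,None,fx=3.2,fy=3.2,interpolation=2))
E
```

```text
tcp [543.3  -3.7 111.5] th err [-0.12 -0.32 -0.04] F [-0.2  0.4  0.3] 11.0
top 885 normal [0.03 0.   1.  ] phi 1.5 range [-37. -47.  20.] [59. 67. 30.]
side 319 normal [-0.01  0.    1.  ] phi -0.5 range [-41. -44.  23.] [50. 71. 30.]
face pt on line [600.93152313 -18.46035852   0.        ] chk 605.5023079023642
(array([ 0.65, -0.18, -3.27]), array([ 5.930e+00,  2.412e+01, -1.000e-02])) 12.288958587829296
```

View pics/t6c.png

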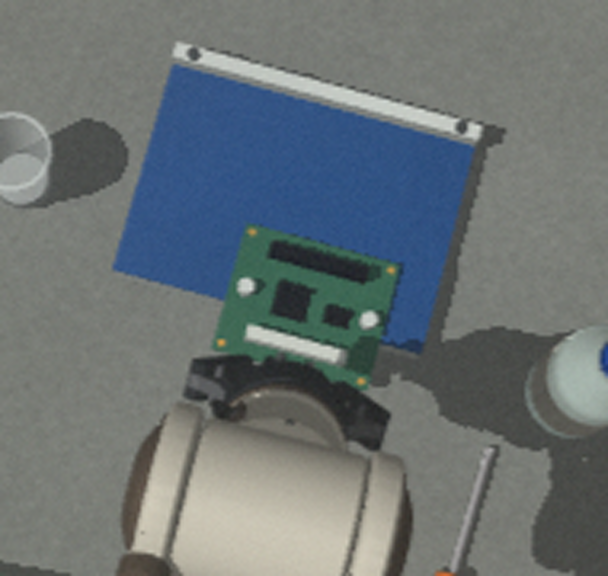

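The board lies component side up on the deck, overhanging the front by about 40 mm. Its white strip is at crop (294,343), centred on the gripper line.

Emit:
jog_arm([
  {"dx": 0.16,"dy": -0.06,"dz": 0,"ax": 2,"ay": 8,"az": 0,"fingers": 0},
  {"dx": 0.16,"dy": -0.06,"dz": 0,"ax": 4,"ay": 16,"az": 0,"fingers": 0},
  {"dx": 0.16,"dy": -0.06,"dz": 0,"ax": 5.9,"ay": 24.1,"az": 0,"fingers": 0},
  {"dx": 0.16,"dy": -0.06,"dz": -3.2,"ax": 5.9,"ay": 24.1,"az": 0,"fingers": 0},
  {"dx": 0.16,"dy": -0.06,"dz": -5.2,"ax": 5.9,"ay": 24.1,"az": 0,"fingers": 0},
])

```text
time_s: 11.65
ee_pos: [549.1, -6.0, 59.2]
ee_rot: [0.0, 0.993, -0.121, 0.0]
ft_force: [-0.4, -0.0, 0.1]
width: 0.4
finger_force: 0.0
```

Emit:
jog_arm([
  {"dx": 0,"dy": 0,"dz": -0.5,"ax": 0,"ay": 0,"az": 0,"fingers": 0},
  {"dx": 0,"dy": 0,"dz": -0.5,"ax": 0,"ay": 0,"az": 0,"fingers": 0},
])

```text
time_s: 11.85
ee_pos: [547.0, -5.2, 54.6]
ee_rot: [0.0, 0.993, -0.121, -0.001]
ft_force: [-0.1, -1.0, 0.8]
width: -0.5
finger_force: 0.0
```

```bash
python3 - <<'E'
from h import *
p,r,s=cur(); L=np.array([600.9,-18.5,0]); print(p,(p-L)@X,(p-L)@Y,delta(L-55*X+[0,0,31],0),s['ft_force'],s['width'])
E
python3 tilt.py
```

```text
[547.03019837  -5.22733452  54.59448705] -55.48077074787432 -0.057041860259012554 (array([ 0.05, -0.01, -2.36]), array([-0.01, -0.13,  0.  ])) [-0.10146261 -0.97266318  0.76495608] -0.47935537918390403
tcp [547.   -5.2  54.6] th err [-6.010e+00 -2.439e+01  1.000e-02] F [-0.1 -1.   0.8] 11.85
top few 0
side 318 normal [-0.01  0.    1.  ] phi -0.4 range [-42. -43.  24.] [51. 71. 30.]
```

Emit:
jog_arm([
  {"dx": 0,"dy": 0,"dz": -1.2,"ax": 0,"ay": 0,"az": 0,"fingers": 0},
  {"dx": 0,"dy": 0,"dz": -1.9,"ax": 0,"ay": 0,"az": 0,"fingers": 0},
  {"dx": 0,"dy": 0,"dz": -2.2,"ax": 0,"ay": 0,"az": 0,"fingers": 0},
  {"dx": 0.3,"dy": -0.07,"dz": -2.2,"ax": 0,"ay": 0,"az": 0,"fingers": 0},
  {"dx": 0.7,"dy": -0.17,"dz": -2.2,"ax": 0,"ay": 0,"az": 0,"fingers": 0},
])

```text
time_s: 12.45
ee_pos: [554.5, -6.9, 33.5]
ee_rot: [0.0, 0.993, -0.121, -0.0]
ft_force: [0.9, 1.4, -0.2]
width: -0.1
finger_force: 0.0
```

Emit:
jog_arm([
  {"dx": 0.4,"dy": -0.1,"dz": 0,"ax": 0,"ay": 0,"az": 0,"fingers": 0},
  {"dx": 0.8,"dy": -0.2,"dz": 0,"ax": 0,"ay": 0,"az": 0,"fingers": 0},
  {"dx": 1.2,"dy": -0.3,"dz": 0,"ax": 0,"ay": 0,"az": 0,"fingers": 0},
  {"dx": 1.6,"dy": -0.4,"dz": 0,"ax": 0,"ay": 0,"az": 0,"fingers": 0},
  {"dx": 2.0,"dy": -0.5,"dz": 0,"ax": 0,"ay": 0,"az": 0,"fingers": 0},
])

```text
time_s: 12.95
ee_pos: [574.2, -11.8, 33.4]
ee_rot: [0.0, 0.993, -0.121, -0.001]
ft_force: [-3.2, 1.3, 2.9]
width: -0.3
finger_force: 1.4
```

```bash
python3 tilt.py
```

```text
tcp [574.2 -11.8  33.4] th err [-6.000e+00 -2.435e+01 -1.000e-02] F [-3.2  1.3  2.9] 12.95
top few 0
side 292 normal [-0.  0.  1.] phi -0.0 range [-30. -45.  24.] [60. 71. 29.]
```

Emit:
jog_arm([
  {"dx": 0.4,"dy": -0.1,"dz": 0,"ax": 0,"ay": 0,"az": 0,"fingers": 0},
  {"dx": 0.8,"dy": -0.2,"dz": 0,"ax": 0,"ay": 0,"az": 0,"fingers": 0},
  {"dx": 1.2,"dy": -0.3,"dz": 0,"ax": 0,"ay": 0,"az": 0,"fingers": 0},
  {"dx": 1.6,"dy": -0.4,"dz": 0,"ax": 0,"ay": 0,"az": 0,"fingers": 0},
  {"dx": 2.0,"dy": -0.5,"dz": 0,"ax": 0,"ay": 0,"az": 0,"fingers": 0},
])

```text
time_s: 13.55
ee_pos: [594.6, -17.0, 33.3]
ee_rot: [0.0, 0.993, -0.121, -0.0]
ft_force: [-0.8, 1.4, -0.9]
width: 0.1
finger_force: 0.4
```

Emit:
jog_arm([
  {"dx": 0.4,"dy": -0.1,"dz": 0,"ax": 0,"ay": 0,"az": 0,"fingers": 0},
  {"dx": 0.8,"dy": -0.2,"dz": 0,"ax": 0,"ay": 0,"az": 0,"fingers": 0},
  {"dx": 1.2,"dy": -0.3,"dz": 0,"ax": 0,"ay": 0,"az": 0,"fingers": 0},
  {"dx": 1.6,"dy": -0.4,"dz": 0,"ax": 0,"ay": 0,"az": 0,"fingers": 0},
  {"dx": 2.0,"dy": -0.5,"dz": 0,"ax": 0,"ay": 0,"az": 0,"fingers": 0},
])

```text
time_s: 14.05
ee_pos: [614.5, -21.9, 33.5]
ee_rot: [0.0, 0.993, -0.121, -0.0]
ft_force: [-0.3, 0.6, -0.5]
width: 0.2
finger_force: 0.4
```

```bash
python3 tilt.py
```

```text
tcp [614.5 -21.9  33.5] th err [-5.99e+00 -2.43e+01 -1.00e-02] F [-0.3  0.6 -0.5] 14.05
top few 0
side 273 normal [-0.01 -0.    1.  ] phi -0.7 range [ 11. -44.  24.] [102.  71.  30.]
```

Now I back off, move up and away, then check from above.

Emit:
jog_arm([
  {"dx": -0.4,"dy": 0.1,"dz": 0,"ax": 0,"ay": 0,"az": 0,"fingers": 0},
  {"dx": -0.8,"dy": 0.2,"dz": 0.5,"ax": 0,"ay": 0,"az": 0,"fingers": 0},
  {"dx": -1.5,"dy": 0.4,"dz": 4,"ax": 0,"ay": 0,"az": 0,"fingers": 0},
  {"dx": -5,"dy": 1.2,"dz": 8,"ax": 0,"ay": 0,"az": 0,"fingers": 0},
  {"dx": -9,"dy": 2.2,"dz": 11,"ax": 0,"ay": 0,"az": 0,"fingers": 0},
])

```text
time_s: 14.65
ee_pos: [528.0, -1.0, 143.2]
ee_rot: [0.0, 0.993, -0.121, 0.001]
ft_force: [-0.3, -0.1, 2.4]
width: 0.0
finger_force: 0.0
```

Emit:
jog_arm([
  {"dx": -4,"dy": 1,"dz": 2,"ax": 0,"ay": 0,"az": 0,"fingers": 0},
  {"dx": -8,"dy": 2,"dz": 3,"ax": 0,"ay": 0,"az": 0,"fingers": 0},
  {"dx": -12,"dy": 3,"dz": 3,"ax": 0,"ay": 0,"az": 0,"fingers": 0},
  {"dx": -12,"dy": 3,"dz": 3,"ax": 0,"ay": 0,"az": 0,"fingers": 0},
  {"dx": -12,"dy": 3,"dz": 3,"ax": 0,"ay": 0,"az": 0,"fingers": 0},
])

```text
time_s: 15.15
ee_pos: [407.4, 29.4, 171.0]
ee_rot: [0.0, 0.993, -0.121, 0.001]
ft_force: [-0.2, -0.4, 0.6]
width: 0.0
finger_force: 0.0
```

```bash
python3 tilt.py
python3 - <<'E'
from m import *
pic,d=shot('top','t7');H,S,V=cv2.split(cv2.cvtColor(pic,cv2.COLOR_RGB2HSV))
m=cv2.erode(((H>55)&(H<95)&(S>80)).astype(np.uint8),np.ones((2,2)))
v,u=np.where(m);P=np.array([onplane('top',a,b,26) for a,b in zip(u,v)]);x=(P-np.array([605.5,0,0]))@X;y=(P-np.array([605.5,0,0]))@Y
y-=9.1*0.971-4.4*.24*0+1.2
k=(x>-60)&(x<160)&(abs(y)<125);q=cv2.boxPoints(cv2.minAreaRect(np.c_[x[k],y[k]].astype(np.float32)));print(q.round(1))
for n,s in(('bottle',(428,188)),):
    pass
i=pic[70:300,220:450,::-1];cv2.imwrite('pics/t7c.png',cv2.resize(i,None,fx=2.6,fy=2.6,interpolation=2))
E
```

```text
tcp [407.4  29.4 171. ] th err [-5.960e+00 -2.419e+01 -2.000e-02] F [-0.2 -0.4  0.6] 15.15
top 950 normal [-0. -0.  1.] phi -0.1 range [ 15. -48.  20.] [111.  67.  30.]
side 289 normal [-0.01  0.    1.  ] phi -0.6 range [ 11. -43.  24.] [102.  71.  30.]
[[ 13.5  29.3]
 [ 14.4 -87.6]
 [111.7 -86.8]
 [110.8  30. ]]
```

View pics/t7c.png

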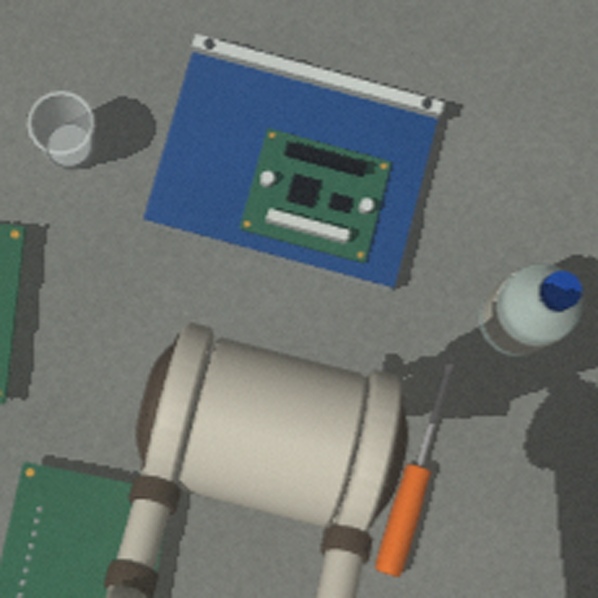

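The board lies fully on the blue deck, component side up. Its corners are at crop (270,132), (388,165), (362,258) and (245,226), about 13 mm behind the front edge. The beaker, bottle and screwdriver are where they were.

```bash
python3 -c "from workcell import order; print(order.sign_off())"
```

```text
the job is handed in; nothing more can be done
None
```

The board was tipped up against the deck's front edge, flipped component side up, and pushed about 13 mm in from that edge. The bottle, beaker and screwdriver look unmoved in the last picture, and the job is handed in (sign-off gave no verdict).

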